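# Sort parts into the index carriage and click it into its notch

### The arm

A 6-joint arm with a two-finger parallel gripper is mounted at the origin on the work surface. World frame = base frame: x ahead of the robot, y to its left, z up, the work surface at z = 0. Lengths are in mm, angles in degrees, forces in N, time in s.
With the tool pointing down it reaches from about 275 to 750 mm from the base axis. Payload 10.2 kg.
Tool frame: the origin (TCP) lies midway between the tips of the shut fingers; the grasp point (between the pads) lies 19 mm behind it; z points along the fingers, x is the direction in which the jaws open and shut, and the axes are right-handed (so a half turn about z gives the same grasp; the last joint's range is limited). The gripper opens to 88 mm and grips with 3 to 60 N. Pads are 18 mm wide; open, the fingers measure 123 mm over their backs; the gripper's body (75 mm by 187 mm) begins 45 mm behind the grasp point.
Start: joints at [-80.065, 17.928, 85.812, -0, 76.261, -12.8], TCP at [202.884, -484.22, 238.72] pointing down, gripper open.
Joint ranges: [-168.41, 168.41], [-55.51, 124.54], [10.69, 146.95], [-70.63, 250.63], [1, 178], [-165.06, 165.06]. Speed limits (degrees/s): [136.94, 136.94, 172.46, 180, 180, 180].

### API

Orientations are given as [roll, pitch, yaw] about the fixed x, y, z axes, in that order (R = Rz(yaw) Ry(pitch) Rx(roll)).
In Python, from plant import bot gives the robot as it stands. The module is installed in compiled form; this text tells all that it offers. Calls block until the motion is done:
- bot.move_to(position, orientation): joint-space move of the TCP to a pose.
- bot.move_linear(position, frame=None, v=150, threshold=None): straight line of the TCP; frame=None keeps the orientation; v is the mean speed in mm/s. With threshold (N) it stops when the force on the tool has changed by that much, and returns True; else False.
- bot.goto_joints(angles): joint-space move.
- bot.move_gripper(opening): opening from 0.0 (shut) to 1.0 (fully open); the grip force is fixed at half the most; returns when the fingers have stopped.
- bot.wait(seconds).
- bot.solve_ik(position, orientation): joint angles nearest the present ones, or None.
- bot.camera(name): name is "side" or "top" or "wrist"; returns a dict with "color" (420x560x3 uint8, red, green, blue), "fovy" (degrees; the focal length in pixels is half the picture's height over the tangent of half this angle, whatever the lens; pixels are square), "cx", "cy" (the principal point, pixels), "view" (4x4, takes a point from world to camera coordinates); the wrist camera has in their place "hand_eye" (4x4, takes a point from camera to tool coordinates, whose origin is the TCP and whose axes are the tool frame's). Camera axes: x right, y up, looking along -z (the intrinsics and any distortion apply to the point x, -y, -z); pixel columns grow to the right and rows downward; lengths in mm; the calibration is good to about 2 mm. A picture is of the moment at which its call begins: read the wrist's pose just before it. There is no depth.
A pose or a line that the arm cannot do raises bot.Unreachable and nothing moves.
- bot.close_job(): hands the job in, once; it reports no verdict.
Readings, each from a call of its own:
- bot.current_t(): time.
- bot.current_joint_positions(): joint angles.
- bot.current_joint_vel(): joint speeds.
- bot.current_joint_torque(): joint torques, N m.
- bot.current_tool_pos(): TCP position.
- bot.current_tool_rot(): TCP orientation.
- bot.current_wrist_force(): force on the tool from outside, world axes, zero at the start.
- bot.current_wrist_torque(): the same for the moment, N m.
- bot.current_finger_gap(): opening from 0.0 (shut) to 1.0 (fully open).
Only numpy, scipy, OpenCV 4.12 (cv2) and the standard library are available. Lean on these libraries where they do the work, as an engineer would, in place of code of your own. Each camera call takes 0.05 s, during which the arm holds its last target.

### The job

Sort the loose parts in front of the rail into the carriage's tray: both ceramic resistor blocks into the wide compartment and the round dial knob into the narrow one. Then take the carriage by its upright grip and slide it along the rail until its spring ball clicks into the notch of the index clip, without running on past the clip, and finish while still holding the grip with the carriage resting in the notch. Leave the other things on the desk where they are.

Things in the scene. Friction and masses are not known exactly. Their poses are not given: they have to be found in the camera images.
- rail: Fixed aluminium slide rail on the desk, 400 mm long along its own y, base plate 10 mm thick, end blocks 32 mm high. Origin: centre of its underside, own x across the rail, own y along it (the carriage slides towards +y), z up. On its +x side runs a 42 mm wide, 10 mm high steel ledge (from 45 to 87 mm off the centre line) that carries the index clip.
- travel (a joint): Carriage position along the rail, m: 0 = stop at the -y (loading) end, 0.15 = stop at the +y end. Starts at 0 to 0.035; the notch lies between 0.08 and 0.125. It weighs 0.6 kg, stays where left, drags with 1.2 N; riding over a ridge of the clip takes 6 to 10 N. Plate 84 mm (x) by 200 mm (y), top 40 mm above the desk; on it a two-compartment tray (rim 50 mm above the desk) and the grip.
- carriage: The sliding carriage (see travel). Origin: centre of the underside of its plate, 34 mm above the desk; axes as the rail. The grip stands 80 mm to -y of it, the wide compartment spans y -37 to 41 mm, the narrow one 44 to 97 mm.
- grip (a point): Upright black block on the -y end of the carriage, moving with it: 34 mm (own x, across the rail) by 14 mm (own y, along the rail) by 50 mm high. This point: centre of its foot, on the carriage plate 40 mm above the desk; its top is 90 mm above the desk. Own y points along the rail, the way to slide. Pinch it from above across its 14 mm; 34 mm is free between it and the tray.
- wide_bin (a point): Centre of the floor of the wide compartment (nearer the grip), 40 mm above the desk; inside 78 mm (own x, across the rail) by 78 mm (own y, along it), walls 10 mm high. Moves with the carriage, axes as the rail.
- narrow_bin (a point): Centre of the floor of the narrow compartment (farther from the grip, the carriage's +y end), 40 mm above the desk; inside 78 mm (own x) by 53 mm (own y), walls 10 mm high. Moves with the carriage, axes as the rail.
- plunger (a point): Centre of the spring-loaded steel ball (10 mm diameter) under the upright dark steel plunger (16 mm diameter) on the carriage's +x side, level with the grip: 62 mm to own x of the grip's middle. Moves with the carriage, axes as the rail.
- notch (a point): Middle of the notch of the index clip, at ball height; axes as the rail. The clip, a steel block 34 by 44 by 8 mm with a brass thumbscrew, is clamped somewhere along the ledge. Two round cross ridges have crests 6 mm either side of the middle along the rail; the ball rides over the first and drops between them, drawn to the middle. Clicked in, the plunger's y in this point's axes is zero.
- resistor_a: Cream ceramic resistor block lying on the desk, 50 mm (own x) by 14 mm (own y) by 13 mm high, 30 g, small metal tabs 5 mm out at the ends. Origin: centre of the underside.
- resistor_b: The other ceramic resistor block, the same as resistor_a.
- dial_knob: Round solid aluminium dial knob standing on its flat face, 34 mm diameter, 18 mm high, 30 g. Origin: centre of the underside.
- button_box: Bystander: small steel box with a red test push button on top, fixed, 70 by 70 by 40 mm. Origin: centre of the underside.
- test_button (a joint): The red push button on the steel box, 0 = up, 0.006 = fully pressed. Not to be pressed.
- toggle_plate: Bystander: chrome plate with two toggle switches, 50 by 90 mm, 37 mm high, loose. Origin: centre of the underside.
- valve_socket: Bystander: small white ceramic valve socket, 22 mm diameter, 16 mm high with a stepped top and a flat 38 mm long mounting flange under it, loose, between the parts. Not to be sorted. Origin: centre of the underside.
- standoff: Bystander: thin brass spacer standing upright, 12 mm diameter, 25 mm high, loose, between the parts. Not to be sorted. Origin: centre of the underside.
- driver: Bystander: screwdriver, 170 mm long, lying along its own x behind the rail, loose. Origin: centre of the underside.
Mind the look-alikes: they are no part of the job. Leave any blue or green look-alike of the resistor_b alone.

How it is judged:
By the outcome, as a careful person would: the job done as asked, in the order asked, and still so for the second after the job is handed in, while the arm keeps its last pose, push and grip.
It also fails if it takes over 72 s, if anything falls off the work surface, if the arm or the gripper's body presses on something with over 40 N, if the wrist force passes 120 N, or if a joint passes its speed limit or range.

## Working session

There is one attempt and no reset: what is moved stays moved. The work goes in short steps, each a Python script; the robot and the scene stay as the last script left them, time stands still between calls to the robot, and variables do not carry over. Pictures are saved under pics/ and viewed, and the job is handed in when it is done.

```bash
mkdir -p pics; python3 - <<'E'
from plant import bot
import cv2,numpy as np
np.set_printoptions(precision=4,suppress=True)
for n in ["side","top"]:
    c=bot.camera(n); cv2.imwrite(f"pics/{n}0.png",c["color"][...,::-1])
    print(n,{k:v for k,v in c.items() if k!="color"})
c=bot.camera("wrist"); cv2.imwrite("pics/wrist0.png",c["color"][...,::-1])
print({k:v for k,v in c.items() if k!="color"}, bot.current_tool_rot(), bot.current_t())
E
```

```text
side {'fovy': 51.00247420769837, 'cx': 266.54450910564714, 'cy': 206.39918863517437, 'view': array([[   0.9266,   -0.376 ,    0.0101, -556.711 ],
       [   0.2173,    0.557 ,    0.8016, -172.0014],
       [  -0.3071,   -0.7405,    0.5978, -952.8113],
       [   0.    ,    0.    ,    0.    ,    1.    ]])}
top {'fovy': 49.37468274455544, 'cx': 280.77621327702127, 'cy': 206.88136599040743, 'view': array([[    0.0292,    -0.9996,    -0.0017,    -5.9582],
       [    0.9803,     0.0283,     0.1953,  -577.3783],
       [   -0.1952,    -0.0073,     0.9807, -1198.7304],
       [    0.    ,     0.    ,     0.    ,     1.    ]])}
{'fovy': 58.685486969621955, 'cx': 283.97524702061685, 'cy': 207.5415534244946, 'hand_eye': array([[   1.    ,    0.0003,   -0.    ,   -0.1748],
       [   0.0003,   -0.9616,   -0.2743,  -70.9615],
       [  -0.0001,    0.2743,   -0.9616, -145.824 ],
       [   0.    ,    0.    ,    0.    ,    1.    ]])} [-179.9875    0.0515  -67.2665] 0.15
```

View pics/top0.png

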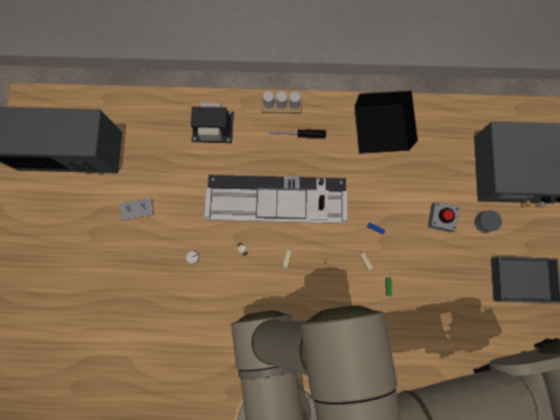

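View pics/side0.png

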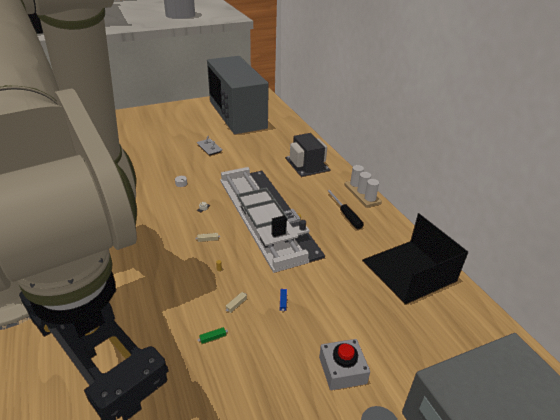

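View pics/wrist0.png

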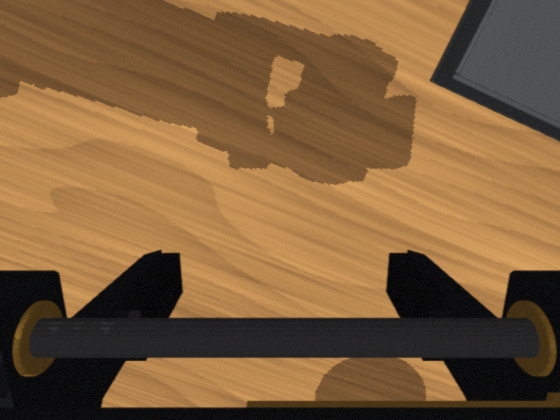

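```bash
cat > h.py <<'E'
from plant import bot
import cv2,numpy as np
from scipy.spatial.transform import Rotation as R
np.set_printoptions(precision=2,suppress=True)
def ray(c,uv,T=None):
    h=c["color"].shape[0]; f=h/2/np.tan(np.radians(c["fovy"]/2))
    d=np.array([(uv[0]-c["cx"])/f,-(uv[1]-c["cy"])/f,-1.])
    if T is None: T=np.linalg.inv(c["view"])
    return T[:3,3],T[:3,:3]@d
def plane(c,uv,z,T=None):
    o,d=ray(c,uv,T); return (o+d*(z-o[2])/d[2])[:2]
def proj(c,p,T=None):
    h=c["color"].shape[0]; f=h/2/np.tan(np.radians(c["fovy"]/2))
    V=c["view"] if T is None else np.linalg.inv(T)
    q=V[:3,:3]@np.asarray(p,float)+V[:3,3]
    return np.array([c["cx"]+f*q[0]/-q[2],c["cy"]-f*q[1]/-q[2]])
def wrist(name):
    p=np.array(bot.current_tool_pos()); r=np.array(bot.current_tool_rot())
    c=bot.camera("wrist")
    M=np.eye(4); M[:3,:3]=R.from_euler('xyz',r,degrees=True).as_matrix(); M[:3,3]=p
    T=M@c["hand_eye"]
    cv2.imwrite(f"pics/{name}.png",c["color"][...,::-1]); np.savez(f"pics/{name}.npz",T=T,color=c["color"],fovy=c["fovy"],cx=c["cx"],cy=c["cy"])
    return c,T
def load(name):
    d=np.load(f"pics/{name}.npz"); c={k:d[k] for k in d.files}
    for k in("fovy","cx","cy"): c[k]=float(c[k])
    return c,c["T"]
E
python3 - <<'E'
from h import *
c=bot.camera("top")
im=c["color"][...,::-1]
cv2.imwrite("pics/topz.png",cv2.resize(im[165:305,180:400],None,fx=3.6,fy=3.6,interpolation=cv2.INTER_CUBIC))
for n,uv,z in [("knob",(192,257),18),("sock",(242,249),10),("res1",(287,258),13),("stand",(325,261),20),("res2",(366,261),13),("blue",(375,228),13),("green",(389,287),13),("grip",(322,202),90),("railBL",(205,220),10),("railBR",(347,222),10),("box",(445,217),40)]:
    print(n,plane(c,uv,z))
E
```

```text
knob [436.15 253.29]
sock [463.21 116.28]
res1 [441.48 -10.41]
stand [ 435.66 -115.6 ]
res2 [ 439.55 -230.17]
blue [ 533.04 -256.19]
green [ 370.14 -292.85]
grip [587.25 -99.46]
railBL [542.49 225.03]
railBR [ 548.41 -177.7 ]
box [ 565.25 -445.  ]
```

View pics/topz.png

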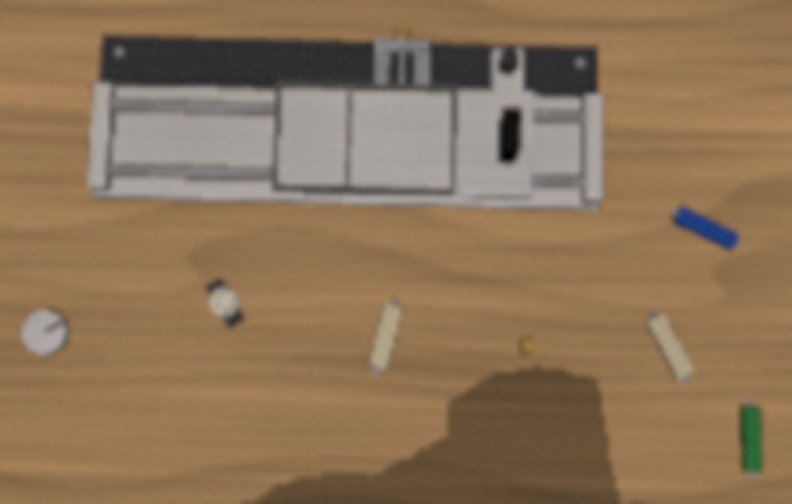

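```bash
python3 - <<'E'
from h import *
t=bot.current_t()
bot.move_to([565,10,300],[180,0,90])
print(bot.current_t()-t)
wrist("w1"); c=bot.camera("top"); cv2.imwrite("pics/top1.png",c["color"][...,::-1]); print(bot.current_tool_pos(),bot.current_tool_rot())
E
```

```text
2.1999999999999997
[564.99   9.31 299.91] [-179.99    0.     89.92]
```

View pics/w1.png

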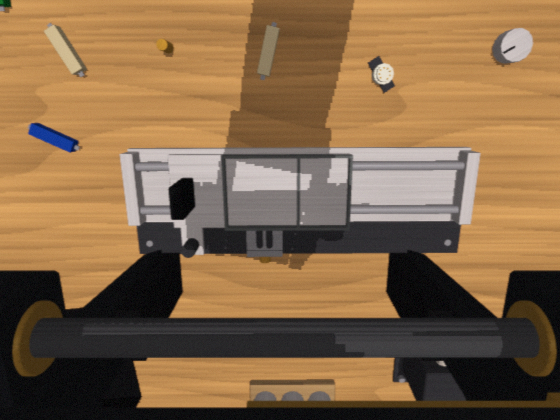

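```bash
python3 - <<'E'
from h import *
c,T=load("w1")
hsv=cv2.cvtColor(c["color"],cv2.COLOR_RGB2HSV)
for n,(u,v) in dict(res2=(66,50),res1=(269,50),knob=(516,45),wood=(200,100),wood2=(320,60)).items(): print(n,hsv[v,u])
m=((hsv[...,1]<115)&(hsv[...,2]>95)).astype(np.uint8); m[130:]=0
m=cv2.morphologyEx(m,cv2.MORPH_OPEN,np.ones((3,3)))
cs,_=cv2.findContours(m,cv2.RETR_EXTERNAL,cv2.CHAIN_APPROX_NONE)
for k in cs:
    if cv2.contourArea(k)<60: continue
    r=cv2.minAreaRect(k); b=cv2.boxPoints(r)
    ctr=plane(c,r[0],13,T); e=[plane(c,p,13,T) for p in b]
    print(cv2.contourArea(k),np.array(r[0]),r[1],r[2],"ctr",ctr, [ (np.linalg.norm(e[i+1]-e[i]),np.degrees(np.arctan2(*(e[i+1]-e[i])[::-1]))) for i in(0,1)])
im=c["color"][...,::-1]
cv2.imwrite("pics/w1a.png",cv2.resize(im[140:270,110:490],None,fx=2.1,fy=2.1,interpolation=cv2.INTER_CUBIC))
cv2.imwrite("pics/w1b.png",cv2.resize(im[0:110,0:280],None,fx=2.8,fy=2.8,interpolation=cv2.INTER_CUBIC))
E
```

```text
res2 [ 20  76 208]
res1 [ 19  84 139]
knob [  8  14 199]
wood [ 17 146 188]
wood2 [ 14 155 123]
354.5 [382.5  73.5] (21.0, 21.0) 90.0 ctr [465.81 117.28] [(np.float64(22.779026928255362), np.float64(89.89319889944757)), (np.float64(21.71821776378406), np.float64(4.445746978929578))]
876.5 [516.  45.] (34.0, 32.0) 90.0 ctr [437.26 258.28] [(np.float64(33.88813583867667), np.float64(89.8907698854982)), (np.float64(34.26022791864292), np.float64(10.155160386575306))]
817.0 [64.83 49.61] (62.96776580810547, 16.05060577392578) 57.094757080078125 ctr [ 440.93 -226.02] [(np.float64(17.7978237477589), np.float64(118.05449655226688)), (np.float64(59.74858730143723), np.float64(28.454260679247582))]
643.5 [267.98  49.28] (13.619392395019531, 56.29349136352539) 12.094757080078125 ctr [441.01  -7.54] [(np.float64(56.47566276219766), np.float64(165.98413965343852)), (np.float64(14.298774045212186), np.float64(78.82939974928149))]
```

View pics/w1a.png

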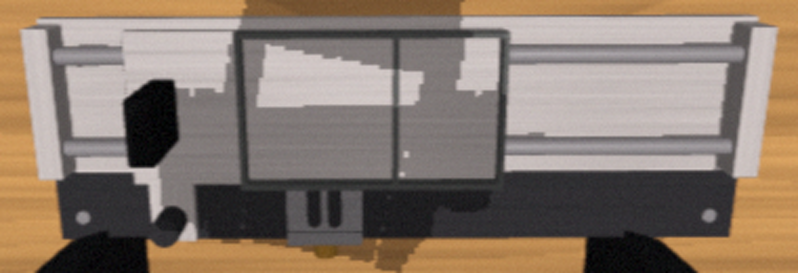

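View pics/w1b.png

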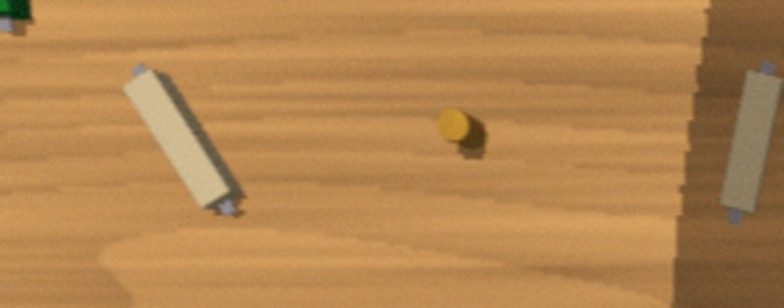

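```bash
python3 - <<'E'
from h import *
c,T=load("w1")
def P(u,v,z): return plane(c,(110+u/2.1,140+v/2.1),z,T)
for n,(u,v,z) in dict(trTL=(237,33,50),trTR=(507,33,50),trBL=(241,187,50),trBR=(503,187,50),div=(396,110,50),clipL=(288,225,18),clipR=(361,225,18),clipm=(325,209,18),scrL=(83,218,10),scrR=(709,215,10),endL1=(24,30,32),endL2=(38,178,32),endR1=(776,27,32),endR2=(757,175,32),ledL=(62,237,10),ledR=(733,236,10),gtl=(125,100,90),gbl=(128,165,90)).items(): print(n,P(u,v,z))
ct=bot.camera("top")
def Q(u,v,z): return plane(ct,(180+u/3.6,165+v/3.6),z)
print("top")
for n,(u,v,z) in dict(trTL=(277,85,50),trTR=(456,89,50),trBL=(275,189,50),trBR=(453,192,50),div=(348,137,50),clipL=(375,65,18),clipR=(430,65,18),clipm=(402,68,18),scrL=(119,52,10),scrR=(580,62,10),grip=(510,133,90),plg=(507,62,70)).items(): print(n,Q(u,v,z))
E
```

```text
trTL [550.2  -55.27]
trTR [550.43  80.94]
trBL [632.29 -56.95]
trBR [632.52  82.7 ]
div [590.25  25.3 ]
clipL [666.88 -35.94]
clipR [666.94   6.72]
clipm [656.95 -14.16]
scrL [ 665.44 -158.39]
scrR [664.13 212.98]
endL1 [ 550.92 -170.41]
endL2 [ 633.06 -172.53]
endR1 [550.03 225.55]
endR2 [631.96 226.56]
ledL [ 677.56 -172.17]
ledR [677.56 228.9 ]
gtl [ 575.66 -102.15]
gbl [ 607.3  -103.43]
top
trTL [628.66  78.78]
trTR [629.47 -59.76]
trBL [546.97  77.09]
trBR [548.58 -58.94]
div [589.16  22.57]
clipL [654.92   3.45]
clipR [656.18 -40.31]
clipm [653.08 -18.09]
scrL [661.77 209.08]
scrR [ 664.16 -160.62]
grip [587.38 -98.57]
plg [646.97 -97.3 ]
```

```bash
cat >> h.py <<'E'
def seg(c,T,near,z,smax=115,vmin=95,amin=300):
    """low-saturation blob nearest to world xy 'near' -> centre, [(len,angle)x2]"""
    hsv=cv2.cvtColor(np.ascontiguousarray(c["color"]),cv2.COLOR_RGB2HSV)
    m=((hsv[...,1]<smax)&(hsv[...,2]>vmin)).astype(np.uint8)
    m=cv2.morphologyEx(m,cv2.MORPH_OPEN,np.ones((5,5)))
    cs,_=cv2.findContours(m,cv2.RETR_EXTERNAL,cv2.CHAIN_APPROX_NONE)
    best=None
    for k in cs:
        if cv2.contourArea(k)<amin: continue
        w=np.array([plane(c,p[0]+0.0,z,T) for p in k],np.float32)
        r=cv2.minAreaRect(w); d=np.linalg.norm(np.array(r[0])-near)
        if best is None or d<best[0]:
            b=cv2.boxPoints(r); e=[b[1]-b[0],b[2]-b[1]]
            best=(d,np.array(r[0]),[(float(np.linalg.norm(x)),float(np.degrees(np.arctan2(x[1],x[0])))) for x in e],cv2.boundingRect(k))
    return best
E
python3 - <<'E'
from h import *
bot.move_to([440,-9,110],[180,0,76]); bot.wait(0.15)
c,T=wrist("w2"); print(seg(c,T,[440,-9],13)); print(bot.current_tool_pos(),bot.current_tool_rot(),bot.current_t(), proj(c,[440,-9,13],T))
E
```

```text
(np.float64(1.5677582570576114), array([440.48,  -7.51]), [(58.441184997558594, -13.487833976745605), (14.025976181030273, 76.5120849609375)], (275, 164, 22, 84))
[440.92  -9.15 110.62] [179.9    0.    76.02] 3.6583 [283.34 206.67]
```

View pics/w2.png

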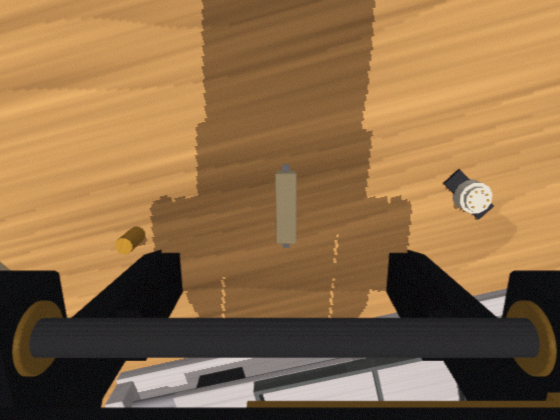

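```bash
cat >> h.py <<'E'
CY=-18.8; CX=590.7; YAW=90.3
def pick(x,y,yaw,z,opening):
    bot.move_gripper(opening)
    bot.move_to([x,y,50],[180,0,yaw])
    s=bot.move_linear([x,y,z],v=80,threshold=12)
    print("touch",s,bot.current_tool_pos()); 
    bot.move_gripper(0.0); print("gap mm",bot.current_finger_gap()*88)
    bot.move_linear([x,y,110],v=150); bot.wait(.1)
    print("gap after lift",bot.current_finger_gap()*88,bot.current_wrist_force(),bot.current_t())
E
python3 - <<'E'
from h import *
pick(440.5,-8.2,76.5,4,0.5)
wrist("w3")
E
```

```text
touch False [440.91  -8.3    4.55]
gap mm 13.759384089705394
gap after lift 13.404657953184014 [-0.39 -0.39 -0.36] 7.0417
```

View pics/w3.png

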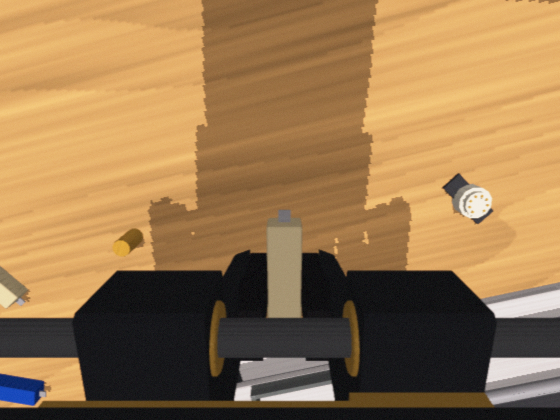

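```bash
cat >> h.py <<'E'
def place(x,y,z,yaw,opening):
    bot.move_to([x,y,110],[180,0,yaw])
    s=bot.move_linear([x,y,z],v=100,threshold=12); print("touch",s,bot.current_tool_pos(),"gap",bot.current_finger_gap()*88)
    bot.wait(.15); bot.move_gripper(opening); bot.wait(.1)
    bot.move_linear([x,y,130],v=200); print("t",bot.current_t())
E
python3 - <<'E'
from h import *
place(CX,CY+22,52.5,YAW,0.3)
bot.move_to([440,-228,110],[180,0,118.5]); bot.wait(.15)
c,T=wrist("w4"); print(seg(c,T,[440,-228],13)); print(bot.current_tool_pos(),bot.current_tool_rot())
ct=bot.camera("top"); cv2.imwrite("pics/top4.png",cv2.resize(ct["color"][165:305,180:400,::-1],None,fx=3.6,fy=3.6))
E
```

```text
touch False [590.94   3.08  53.17] gap 13.579225509068735
t 9.65
(np.float64(1.5187300565473731), array([ 439.24, -229.31]), [(13.65288257598877, -61.95692443847656), (58.0839958190918, 28.043119430541992)], (272, 163, 21, 84))
[ 440.46 -227.36  109.86] [-180.     -0.01  118.56]
```

View pics/w4.png

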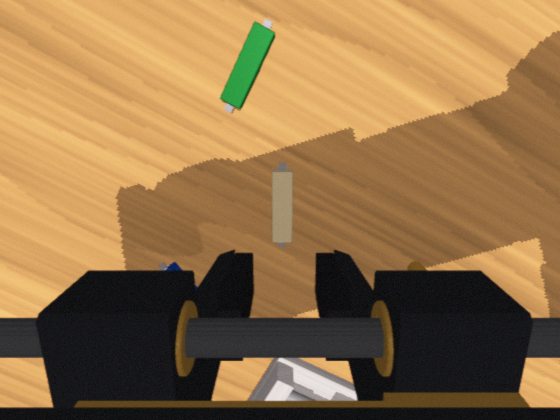

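View pics/top4.png

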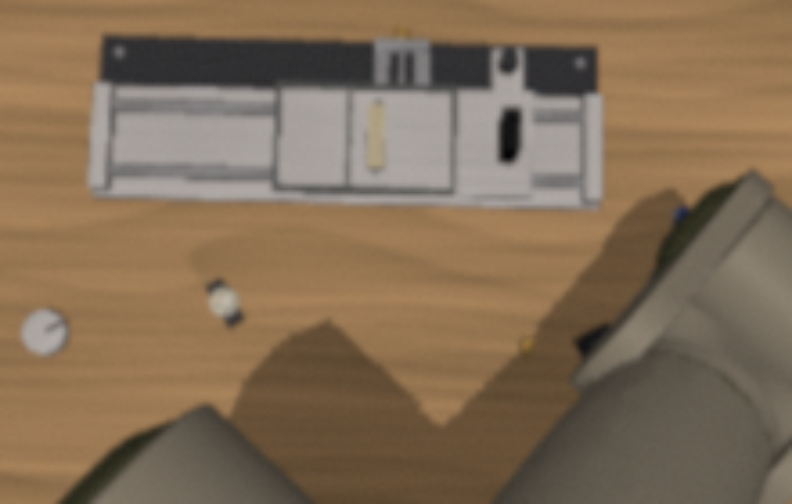

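```bash
python3 - <<'E'
from h import *
pick(439.3,-229.0,118.1,4,0.4)
place(CX,CY-16,52.5,YAW,0.3)
bot.move_to([437,256,110],[180,0,0]); bot.wait(.15)
c,T=wrist("w5"); print(seg(c,T,[437,256],18)); print(bot.current_tool_pos(),bot.current_tool_rot())
ct=bot.camera("top"); cv2.imwrite("pics/top5.png",cv2.resize(ct["color"][165:305,180:400,::-1],None,fx=3.6,fy=3.6))
E
```

```text
touch False [ 439.57 -229.21    4.44]
gap mm 13.70524343994306
gap after lift 13.58405309049039 [ 0.18 -0.27 -0.38] 13.8
touch False [591.01 -35.09  53.04] gap 13.62823866130033
t 16.675
(np.float64(2.4833818874640206), array([437.56, 258.42]), [(33.290775299072266, -0.024265585467219353), (36.482364654541016, 89.97574615478516)], (259, 181, 51, 54))
[437.19 255.77 109.96] [180.     0.    -0.02]
```

View pics/w5.png

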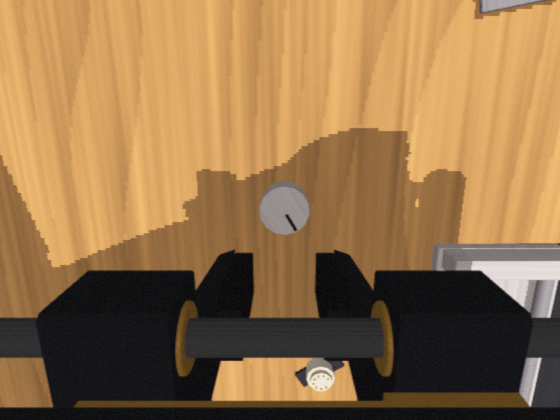

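View pics/top5.png

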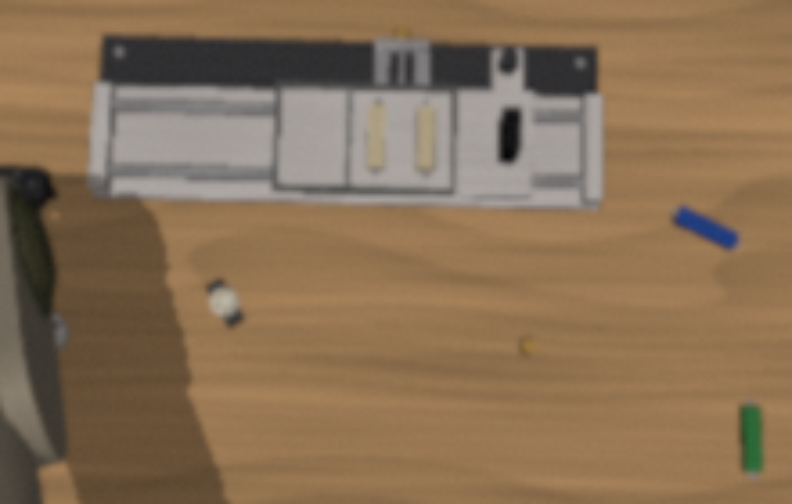

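```bash
python3 - <<'E'
from h import *
pick(437.4,256.3,0,6.5,0.72)
place(CX,CY+70.5,52,YAW-90,0.54)
bot.move_to([CX,CY-80,160],[180,0,YAW]); bot.wait(.15)
wrist("w6"); print(bot.current_tool_pos(),bot.current_t())
ct=bot.camera("top"); cv2.imwrite("pics/top6.png",cv2.resize(ct["color"][165:305,180:400,::-1],None,fx=3.6,fy=3.6))
ct=bot.camera("side"); cv2.imwrite("pics/side6.png",cv2.resize(ct["color"][150:290,160:380,::-1],None,fx=3.6,fy=3.6))
E
```

```text
touch False [437.74 256.44   6.99]
gap mm 32.27866708452801
gap after lift 31.86821090423468 [ 0.45  0.01 -0.49] 22.025
touch False [591.    51.85  52.53] gap 31.697408355935508
t 24.975
[590.7  -98.58 159.89] 26.775
```

View pics/w6.png

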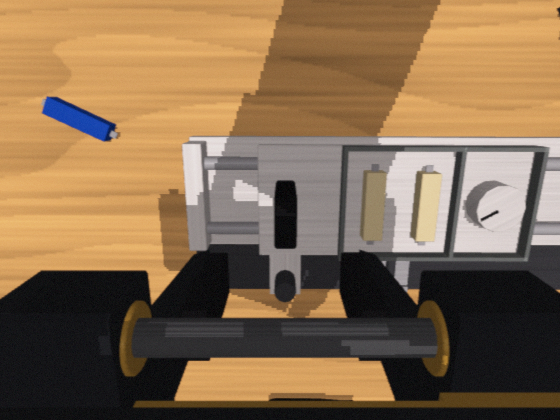

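View pics/top6.png

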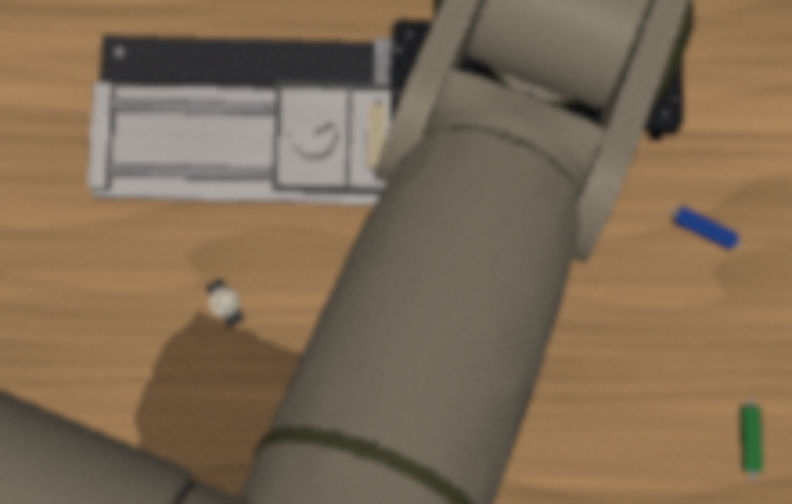

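View pics/side6.png

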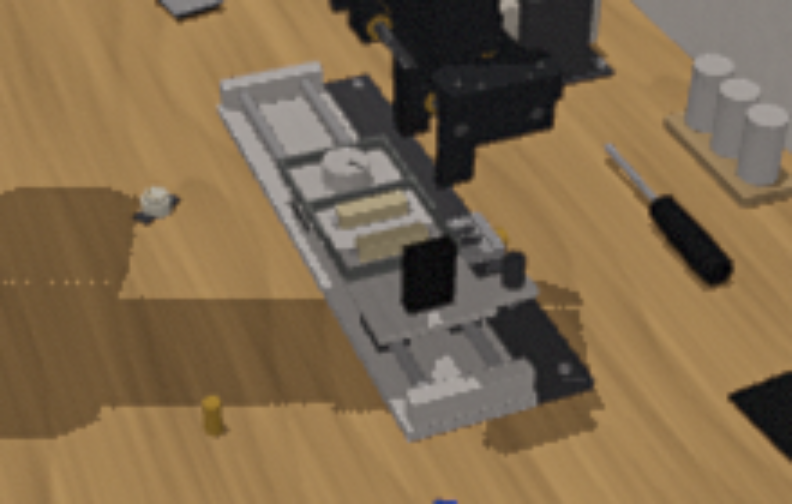

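```bash
python3 - <<'E'
from h import *
x,y=CX,-98.3
bot.move_gripper(0.42)
bot.move_linear([x,y,110],v=150)
print(bot.move_linear([x,y,52],v=100,threshold=12),bot.current_tool_pos())
f0=np.array(bot.current_wrist_force())
bot.move_gripper(0.0); bot.wait(.1)
p=np.array(bot.current_tool_pos()); print("gap",bot.current_finger_gap()*88,p,f0,bot.current_wrist_force(),bot.current_t())
a=np.radians(0.2); d=np.array([-np.sin(a),np.cos(a),0]); z=p.copy()
bot.move_linear(list(p+d*60),v=60,threshold=15); bot.wait(.1)
q=np.array(bot.current_tool_pos()); print(q-p,bot.current_wrist_force(),bot.current_t())
np.savez("slide.npz",p=p,d=d)
wrist("w7")
E
```

```text
False [591.1  -98.45  52.69]
gap 13.651418858648153 [590.85 -98.31  52.35] [-0.25  0.09  0.29] [-0.2   0.91  3.78] 29.0333
[-0.14 59.88  0.01] [1.52 2.02 4.31] 30.2833
```

View pics/w7.png

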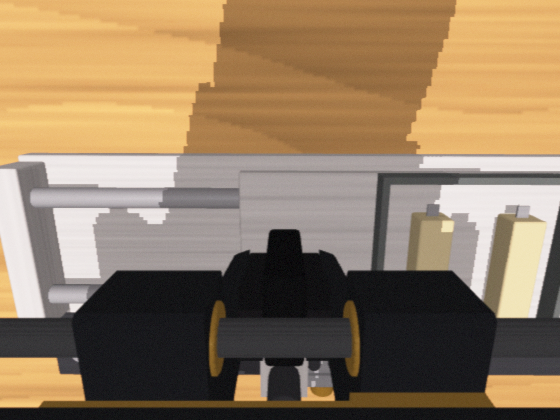

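```bash
python3 - <<'E'
from h import *
S=np.load("slide.npz"); p,d=S["p"],S["d"]
for s in np.arange(64,81.1,1.0):
    bot.move_linear(list(p+d*s),v=25); bot.wait(.06)
    f=np.array(bot.current_wrist_force()); q=np.array(bot.current_tool_pos())
    print(s,"act %.2f"%((q-p)@d),f,"t %.2f"%bot.current_t())
E
```

```text
64.0 act 64.22 [1.52 0.32 3.7 ] t 30.70
65.0 act 65.01 [2.41 0.27 2.06] t 31.01
66.0 act 66.01 [ 2.41 -0.82  2.34] t 31.32
67.0 act 67.08 [ 2.53 -0.38  2.08] t 31.62
68.0 act 68.09 [2.73 0.43 2.38] t 31.93
69.0 act 69.08 [3.67 0.37 1.51] t 32.24
70.0 act 70.07 [ 5.05 -0.41  0.95] t 32.55
71.0 act 71.00 [ 4.33 -1.18  2.42] t 32.86
72.0 act 71.57 [ 4.04 -2.    0.94] t 33.17
73.0 act 71.90 [ 3.34 -7.22  1.4 ] t 33.48
74.0 act 73.06 [ 4.25 -6.05  0.96] t 33.78
75.0 act 73.35 [ 3.54 -9.41  0.52] t 34.09
76.0 act 75.68 [ 4.31 -1.78  0.97] t 34.40
77.0 act 77.61 [5.33 2.28 1.97] t 34.71
78.0 act 78.69 [3.52 4.47 1.34] t 35.02
79.0 act 79.95 [5.11 4.24 1.85] t 35.33
80.0 act 81.29 [6.59 6.93 1.4 ] t 35.63
81.0 act 82.04 [4.19 4.01 1.51] t 35.94
```

```bash
python3 - <<'E'
from h import *
S=np.load("slide.npz"); p,d=S["p"],S["d"]
for s in np.arange(81.5,84.1,0.5):
    bot.move_linear(list(p+d*s),v=25); bot.wait(.15)
    f=np.array(bot.current_wrist_force()); q=np.array(bot.current_tool_pos())
    print(s,"act %.2f"%((q-p)@d),f,"t %.2f"%bot.current_t())
    if f[1]<0: break
E
```

```text
81.5 act 82.22 [5.16 3.2  1.57] t 36.34
82.0 act 82.52 [5.84 0.9  1.37] t 36.74
82.5 act 82.77 [5.26 0.45 0.92] t 37.14
83.0 act 83.05 [ 5.5  -1.    0.78] t 37.54
```

```bash
python3 - <<'E'
from h import *
S=np.load("slide.npz"); p,d=S["p"],S["d"]
bot.move_linear(list(p+d*82.7),v=25)
for i in range(3):
    bot.wait(.2); print("act %.2f"%((np.array(bot.current_tool_pos())-p)@d),bot.current_wrist_force(),bot.current_finger_gap()*88,bot.current_t())
wrist("w8")
ct=bot.camera("top"); cv2.imwrite("pics/top8.png",cv2.resize(ct["color"][165:305,180:400,::-1],None,fx=3.6,fy=3.6))
ct=bot.camera("side"); cv2.imwrite("pics/side8.png",cv2.resize(ct["color"][150:290,160:380,::-1],None,fx=3.6,fy=3.6))
E
```

```text
act 82.93 [5.08 0.78 1.27] 13.42565690671065 37.9917
act 82.94 [4.6  0.43 1.18] 13.733580502662436 38.1917
act 82.92 [ 5.57 -0.04  1.07] 13.585887790867835 38.3917
```

View pics/w8.png

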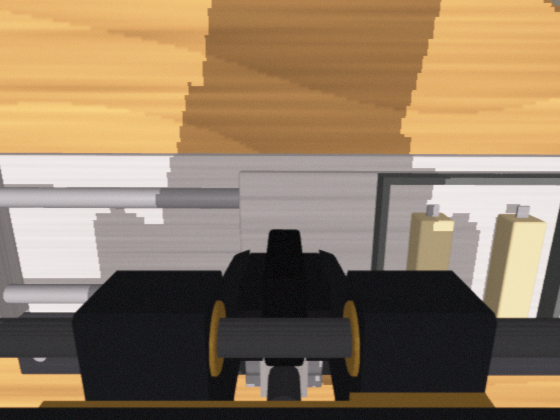

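View pics/top8.png

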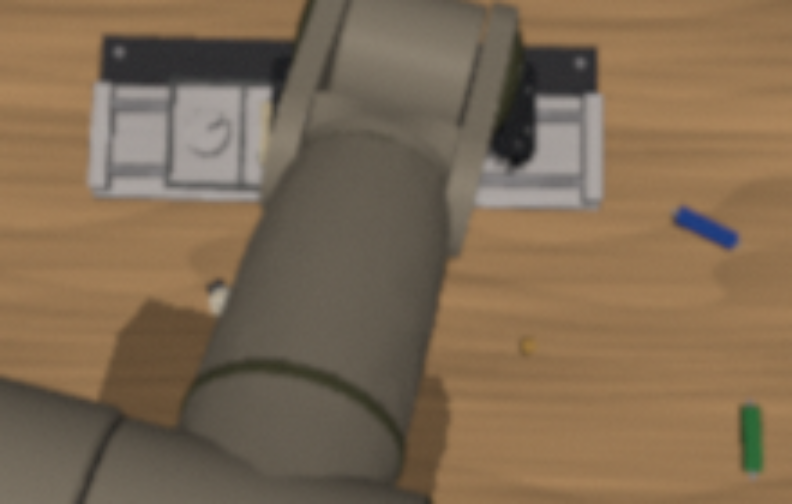

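View pics/side8.png

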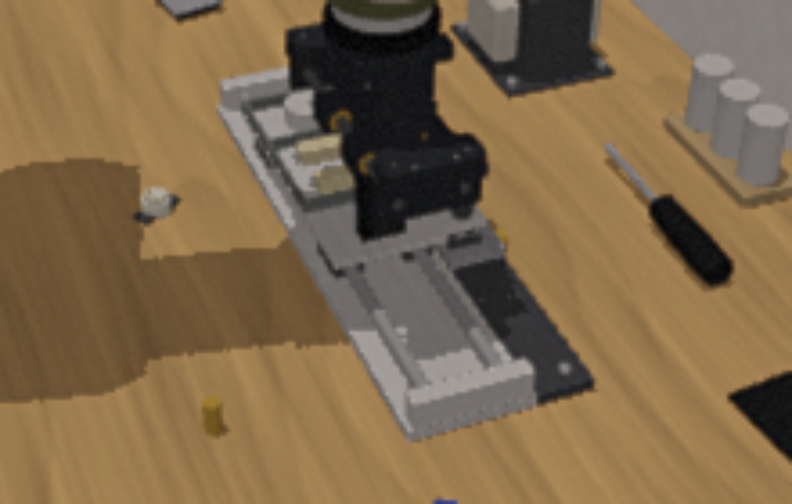

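```bash
python3 - <<'E'
from plant import bot
print(bot.current_t()); print(bot.close_job())
E
```

```text
38.5417
the job is handed in; nothing more can be done
None
```

I sorted the parts and slid the carriage into the notch, and handed the job in at 38.5 s of the allowed 72 s with the grip still held.

- **Sorting:** Both cream resistor blocks are in the wide compartment and the dial knob is in the narrow one. I checked this in the top, side and wrist pictures. I put each part down by dropping it about 5–8 mm from just above the tray rim.
- **Slide:** I moved the carriage about 83 mm along the rail by its grip. The drag peaked at about 9.4 N on the first ridge, then turned into a pull as the ball dropped into the notch.
- **Final check:** The force along the rail was close to zero (0.8 N falling to 0.0 N over 0.6 s), the fingers were still closed on the grip, and in the wrist picture the clip was centred under the plunger.
- **Disagreements:** The top and wrist cameras differed by about 2–4 mm on absolute positions, so I used averages and relative distances. About 5 N of sideways force across the rail remained on the tool at the end.
- **Other items:** None of the other items I could see had moved. I did not look specifically at the button box and toggle plate at the end, but the arm never worked near them.

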